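# Fasten the retaining bar over a camera in the repair cradle

### The arm

A 6-joint arm with a two-finger parallel gripper is mounted at the origin on a cart in front of the work surface, level with it; the furniture and walls round the work are solid. World frame = base frame: x ahead of the robot, y to its left, z up, the work surface at z = 0. Lengths are in mm, angles in rad, forces in N, time in s.
With the tool pointing down it reaches from about 350 to 775 mm from the base axis. Payload 7.3 kg.
Tool frame: the origin (TCP) lies between the finger pads; the fingertips stand bot.tips_ahead ahead of it and the grasp point (between the pads) lies 6 mm ahead of it (bot.tips_ahead is the distance from the TCP to the fingertips, in mm); z points along the fingers, y is the line along which they close (so a half turn about z gives the same grasp; the last joint's range is limited). The gripper opens to 92 mm and grips with 3 to 60 N. Pads are 19 mm wide; open, the fingers measure 130 mm over their backs; the gripper's body (75 mm by 190 mm) begins 47 mm behind the grasp point.
Start: joints at [1.073, 0.342, 1.524, -0, 1.275, -0.146], TCP at [180.894, 492.869, 251.741] pointing down, gripper open.
Joint ranges: [-2.53, 2.53], [-0.77, 2.02], [0.04, 2.7], [-1, 4.14], [0.28, 2.66], [-3.11, 3.11]. Speed limits (rad/s): [2.57, 2.57, 3.14, 3.14, 3.14, 3.14].

### API

Orientations are given as [roll, pitch, yaw] about the fixed x, y, z axes, in that order (R = Rz(yaw) Ry(pitch) Rx(roll)).
In Python, from plant import bot gives the robot as it stands. The module is installed in compiled form; this text tells all that it offers.
- The arm moves only by the tool step_arm, never from a script. Its argument "targets" is one flat list of numbers, 7 for each row, row after row: the opening, from 0 (shut) to 1 (fully open), then the shift along the tool's x, y, z each as a share of 100 mm, from -1 to 1, then the turn, a rotation vector about the tool's x, y, z each as a share of pi/4 rad, from -1 to 1. A call has 1 to 20 rows; each row is the pose to reach, as a shift and turn from the pose commanded when the call began, along the tool's axes at that moment; what a row does not reach only later rows make up. A row lasts 1/8 s, in which the tool goes at most 62.5 mm and 10.7 degrees, less where a joint would pass 70% of its speed; a pose out of reach is approached as far as the arm can. A call with a number of a shift or a turn outside -1 to 1 is refused whole. A call with a gripper value outside its range is refused whole. The fingers move at their own pace and stop on an object; the grip force is fixed at half the most. Time passes only in rows, so rows that repeat a pose let the fingers close. It gives the time, the measured TCP pose, the force, the opening and the grip force at its end, in the units of the state.
- bot.get_obs(): the state, without advancing time (a new reading comes with each control period).
- bot.capture(name): name is "scene" or "top" or "wrist"; returns (picture, depth): 400x640x3 uint8, blue, green, red; 400x640 float32, mm along the optical axis (not along the pixel's ray), 0 where there is no reading.
- bot.camera_info(name): a dict with "fx", "fy", "cx", "cy" (pixels), "k1" (the pictures are not rectified: a ray, as slopes to the right and down, at radius r is drawn at 1 + k1 r^2 times it, then the intrinsics apply), "camera_from_world" (4x4, takes a point from world to camera coordinates); the wrist camera has in their place "hand_eye" (4x4, takes a point from camera to tool coordinates, whose origin is the TCP and whose axes are the flange's). Camera axes: x right, y down, z forward; pixel columns grow to the right and rows downward; lengths in mm; the calibration is good to about 2 mm. A picture is of the moment at which its call begins: read the wrist's pose just before it. camera_info takes no time and is no camera call.
- bot.close_job(): hands the job in; it is judged then, once.
The state is a dict: "time": time; "joint_positions": joint angles; "dq": joint speeds; "tau": joint torques, N m; "tool_pos": TCP position; "tcp_rot": TCP orientation; "contact_force": force on the tool from outside, world axes, zero at the start; "moment": the same for the moment, N m; "grip_width": finger opening in mm; "finger_force": force on a finger pad.
Only numpy, scipy, OpenCV 4.12 (cv2) and the standard library are available. Lean on these libraries where they do the work, as an engineer would, in place of code of your own. Each camera call takes 0.05 s, during which the arm holds its last target. There are 200 camera calls.

### The job

Fasten the steel retaining bar across the repair cradle so that the camera back cannot come out. Tilt the bar so that its oblong eye goes over the long head of the stud, draw the bar towards the catch until the outer rim of the eye bears on the stud's neck, then lay it level with its plain end between the cheeks of the saddle, and, still holding it home, press that end down until the sprung catch snaps over it. Do not lift or shove the camera back out of its place.

Things in the scene. Friction and masses are not known exactly. Their poses are not given: they have to be found in the camera images.
- bar: loose steel retaining bar lying flat, 206 x 30 x 5 mm, 0.11 to 0.22 kg. Origin: underside, below the middle of the dark ribbed grip block (40 mm along, 14 mm wide, top 27 mm above the underside). x runs along the bar from eye end (-106 mm) to plain end (+100 mm), z up. The eye is an oblong through-hole, x = -98 to -72 mm, 18 mm across; the rim beyond it is 8 mm wide
- bar_eye (a point): centre of the oblong eye (26 mm along the bar, 18 mm across), on the bar's underside at x = -85 mm of the bar; bar's axes
- bar_end (a point): middle of the lower edge of the bar's plain end, x = +100 mm of the bar; bar's axes
- cradle: fixed repair cradle: aluminium plate 236 x 120 mm, top 12 mm above the desk, with two pedestals, tops 76 mm above the desk. Origin: on the desk, midway between them. x runs from the stud's pedestal (centre x = -85 mm, 30 mm long, 34 wide) to the saddle's pedestal (x = +85 mm, 30 long, 45 wide), z up
- stud_seat (a point): top of the stud's pedestal on the stud's axis; cradle's axes. Steel stud: neck 10 mm along x, 8 across, 14 high; on it a head 30 mm along x, 12 across, 5 thick (14 to 19 mm above this point). The level eye cannot pass the head; tilted 35 degrees, eye end low, the eye's outer rim goes down outside the head's -x tip, then in +x under it to the neck
- saddle_seat (a point): middle of the top of the saddle's pedestal, where the bar's plain end is to lie; cradle's axes. Cheeks either side, 35 mm apart, flare outwards above 10 mm and reach about 19 mm up. With the eye's outer rim against the stud's neck, the plain end of the level bar stands 23 mm in +x of this point
- catch (a joint): sprung steel catch beyond the saddle: 0 = shut, grows to 0.6 as it swings away from the bar. Pivot along cradle y, at cradle x = 90 mm, 40 mm up. It gives way about 0.2 as the bar's plain end is pressed down with 4 to 10 N, then snaps over it; till then its spring pushes a bar that is not held back towards the stud
- catch_nose (a point): inner lower edge of the catch's nose, a lip 24 mm wide; shut, it lies 16 mm in +x of saddle_seat and 8.5 mm above it, 3.5 mm above the top of a seated bar. Its upper side is a ramp rising away from the saddle; the catch's top is about 25 mm above the seat
- camera_back: loose black digital camera back lying in the cradle between the pedestals, 74 mm along the cradle's x, 110 across, 60 high; its top is 72 mm above the desk, 4 mm below the laid bar. Origin: centre of its underside

How it is judged (in metres and radians):
At the end, for the whole second after the job is handed in: the bar rests level (0.05 rad) on both pedestals, eye round the stud neck under its head (within 11 mm along, 7 across), plain end seated in the saddle within 3 mm in height, 6 mm across, at least 18 mm in +x of the saddle seat, under the catch, which is shut (under 0.06 rad) (z of bar_eye in the frame of stud_seat between -0.003 and 0.003 m and y of bar_eye in the frame of stud_seat between -0.007 and 0.007 m and x of bar_eye in the frame of stud_seat between -0.011 and 0.011 m and z of bar_end in the frame of saddle_seat between -0.003 and 0.003 m and y of bar_end in the frame of saddle_seat between -0.006 and 0.006 m and x of bar_end in the frame of saddle_seat above 0.018 m and angle between bar's own z axis and vertical below 0.05 rad and value of joint catch below 0.06 rad and linear speed of bar below 0.02 m/s); the robot touches nothing.
It fails at once if the camera back is shoved or lifted out of its place (more than 15 mm) or tipped (distance of camera_back from where it was at the start of the episode above 0.015 m or angle between camera_back's own z axis and vertical above 0.2 rad).
It also fails if it takes over 51 s, if anything falls off the work surface, if the arm or the gripper's body presses on something with over 40 N, if the wrist force passes 120 N, or if a joint passes its speed limit or range.

## Working session

There is one attempt and no reset: what is moved stays moved. The work goes in short steps, Python scripts to look and compute and a tool call to move; the robot and the scene stay as the last step left them, time stands still between calls to the robot, and variables do not carry over. Pictures are saved under pics/ and viewed, at most 10 in all, crops included, and the job is handed in when it is done.

Besides the shell and the picture viewer there is one more tool, called after ">>>" as name(argument=value, ...) on one line, values as JSON. step_arm: Moves the arm, as the interface text tells. Shift numbers are shares of 100 mm and turn numbers shares of pi/4 rad, none past 1 either way. Its arguments: {"type":"object","properties":{"targets":{"type":"array"}},"required":["targets"]}

```bash
mkdir -p pics
python3 - <<'E'
from plant import bot
import cv2,numpy as np
o=bot.get_obs();print(o, bot.tips_ahead)
for n in("scene","top"):
    p,d=bot.capture(n);cv2.imwrite(f"pics/{n}0.png",p);np.save(f"pics/{n}0.npy",d)
    print(n,bot.camera_info(n))
print(bot.camera_info("wrist"))
E
```

```text
{'time': 0.0, 'joint_positions': array([ 1.07299989e+00,  3.42745262e-01,  1.52502083e+00,  1.36711827e-05,
        1.27539902e+00, -1.45984396e-01]), 'dq': array([-0.00013397, -0.00101287,  0.00054281,  0.0014933 ,  0.00112265,
        0.00100193]), 'tau': array([ 3.42986618e-05, -4.31252110e+01, -2.44215310e+01,  7.17959111e-02,
        5.61997353e-02, -1.65405140e-04]), 'tool_pos': array([180.70392597, 492.52694019, 251.03190669]), 'tcp_rot': array([-3.14003882e+00, -2.41673990e-04,  2.78977644e+00]), 'contact_force': array([-0.42785061, -0.45218809, -0.80506511]), 'moment': array([ 0.01949625,  0.00740209, -0.02437048]), 'finger_force': 0.0, 'grip_width': 92.00128973784494} 25.0
scene {'fx': 379.8111366393101, 'fy': 379.8111366393101, 'cx': 323.1959184910567, 'cy': 202.27378058601747, 'k1': -0.08851352864302135, 'camera_from_world': array([[ 5.13447402e-01, -8.58112848e-01,  3.75578629e-03,
        -2.94139889e+02],
       [-6.47956134e-01, -3.90563296e-01, -6.53921372e-01,
         3.30388886e+02],
       [ 5.62605203e-01,  3.33320644e-01, -7.56553193e-01,
         9.04464876e+0
[... 372 characters left out ...]
 -2.01901618e-01,
         5.05820713e+02],
       [ 2.01047765e-01,  1.85649170e-02, -9.79405503e-01,
         1.27269968e+03],
       [ 0.00000000e+00,  0.00000000e+00,  0.00000000e+00,
         1.00000000e+00]])}
{'fx': 350.2386645609642, 'fy': 350.2386645609642, 'cx': 318.56209449974784, 'cy': 201.37253575030977, 'k1': -0.07779376348580934, 'hand_eye': array([[ 8.92842637e-05, -9.54066706e-01, -2.99594247e-01,
         8.16749804e+01],
       [ 9.99999529e-01, -2.04379757e-04,  9.48870501e-04,
         4.47137787e-02],
       [-9.66516753e-04, -2.99594190e-01,  9.54066238e-01,
        -1.33193263e+02],
       [ 0.00000000e+00,  0.00000000e+00,  0.00000000e+00,
         1.00000000e+00]])}
```

View pics/top0.png

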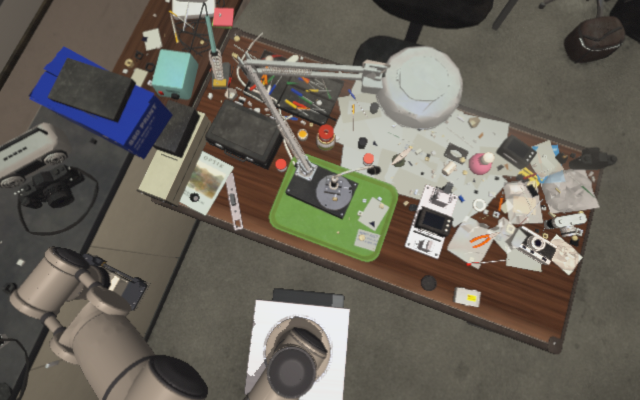

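View pics/scene0.png

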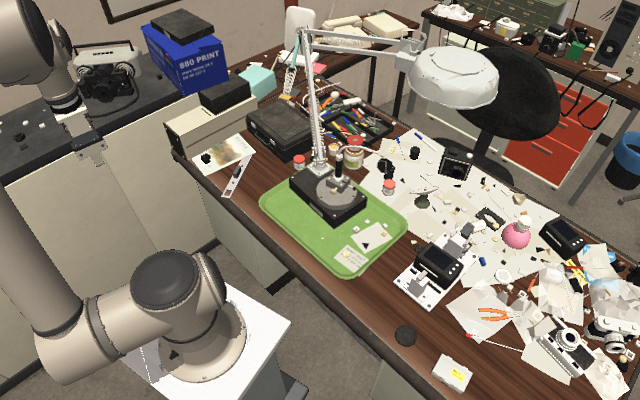

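The bar lies at about (234,203) in top and (236,175) in scene. The cradle with the black camera back is at about (433,220) in top and (437,265) in scene. I'll enlarge these regions next.

Run:
```python
import cv2,numpy as np
t=cv2.imread("pics/top0.png");s=cv2.imread("pics/scene0.png")
def c(i,x,y,w,h,k):return cv2.resize(i[y:y+h,x:x+w],(w*k,h*k),interpolation=cv2.INTER_CUBIC)
a=np.hstack([c(t,210,160,50,75,4),c(t,400,175,60,75,4)]);b=np.hstack([c(s,215,145,50,75,4),c(s,390,220,90,90,4)[:300]])
W=800;o=np.zeros((600,W,3),np.uint8);o[:300,:a.shape[1]]=a;o[300:,:b.shape[1]]=b
cv2.imwrite("pics/c0.png",o)
```

```text
(no output)
```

View pics/c0.png

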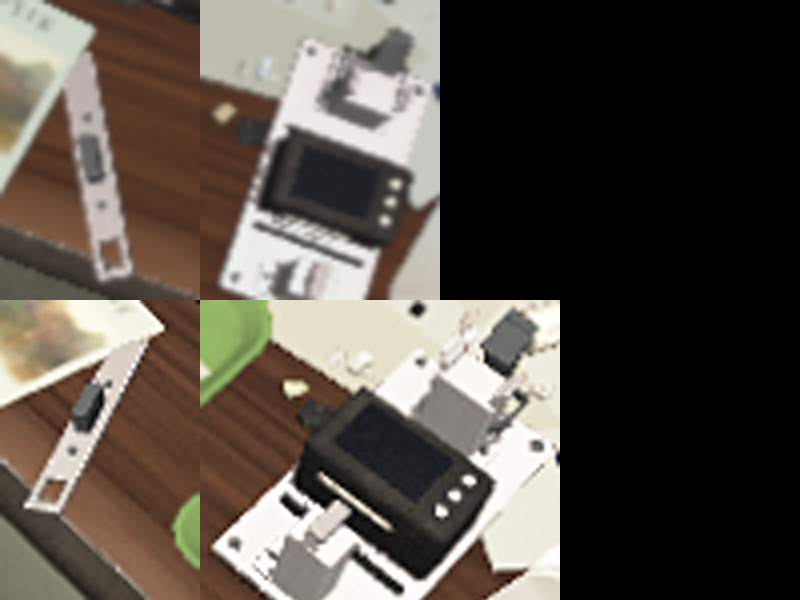

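Top view: the bar's eye is at (237.8,222.8) and faces the robot, the grip block is at (232.8,199.5), and the plain end is near the booklet. The cradle's stud is at (429.5,244) on the near side, and the saddle and catch are at (443,196).

```bash
cat > h.py <<'E'
import numpy as np,cv2
from scipy.spatial.transform import Rotation as R
from plant import bot
def T(o):
    M=np.eye(4);M[:3,:3]=R.from_euler('xyz',o["tcp_rot"]).as_matrix();M[:3,3]=o["tool_pos"];return M
def cam(n,o=None):
    i=bot.camera_info(n);K=np.array([[i["fx"],0,i["cx"]],[0,i["fy"],i["cy"]],[0,0,1]])
    W=np.linalg.inv(i["camera_from_world"]) if n!="wrist" else T(o)@i["hand_eye"]
    return K,np.array([i["k1"],0,0,0]),W
def ray(c,uv):
    K,D,W=c;p=cv2.undistortPoints(np.array([[uv]],float),K,D)[0,0]
    return W[:3,3],W[:3,:3]@np.r_[p,1]
def plane(c,uv,z):
    o,d=ray(c,uv);return o+d*(z-o[2])/d[2]
def tri(a,b):
    A=[];y=[]
    for o,d in(a,b):
        d=d/np.linalg.norm(d);P=np.eye(3)-np.outer(d,d);A.append(P);y.append(P@o)
    return np.linalg.lstsq(np.vstack(A),np.hstack(y),rcond=None)[0]
def pix(c,X):
    K,D,W=c;V=np.linalg.inv(W)
    return cv2.projectPoints(np.atleast_2d(X).astype(float),cv2.Rodrigues(V[:3,:3])[0],V[:3,3],K,D)[0][:,0]
E
python3 - <<'E'
from h import *
np.set_printoptions(precision=1,suppress=True)
t=cam("top");s=cam("scene")
print("eye",plane(t,(237.75,222.75),5),plane(s,(227.5,192),5))
print("grip",plane(t,(232.75,199.5),25),plane(s,(237,171.5),25))
print("plain",plane(t,(230.5,174),5))
print("stud",plane(t,(429.5,243.75),95),plane(s,((330-200)/4+390,(515-300)/4+220),95))
print("sad",plane(t,(442.5,196),76),plane(s,((470-200)/4+390,(395-300)/4+220),76))
print("cam",plane(t,((337-200)/4+400,(185)/4+175),72))
# height map of region from top depth
d=np.load("pics/top0.npy");K,D,W=t
for (x,y,w,h) in((205,150,60,90),(395,165,70,95)):
    for v in range(y,y+h,8):
        r=[]
        for u in range(x,x+w,6):
            o,dd=ray(t,(u,v));r.append((o+dd*d[v,u])[2] if d[v,u] else -1)
        print(v,np.array(r).round().astype(int))
E
```

```text
eye [403.4 252.2   5. ] [401.7 255.5   5. ]
grip [480.5 276.4  25. ] [476.4 273.3  25. ]
plain [576.  302.7   5. ]
stud [ 384.3 -395.    95. ] [ 383.3 -394.9   95. ]
sad [ 551.  -437.6   76. ] [ 529.3 -441.9   76. ]
cam [ 463.2 -414.1   72. ]
150 [-1 -2 -1  4 46 75 76 85 87 84]
158 [-1  4  7 -1 -2 -1  3 70 80 80]
166 [ 6  0  4 13 11  0 -1 -1 -4  0]
174 [ 3  5  2  7  5 -3  0  2  1 -2]
182 [ 4  5  2  3  2 -1  6  1 -4 -2]
190 [ 7  8  3  0  8  0 -2  1 -5  1]
198 [ 4 -1 -2  0  4  4 -1 -4 -1 -5]
206 [ 2  1  2 -2  1  9  5  0 -3  5]
214 [ 4 -4 -1  2 -9  5 -2 -2 -2 -1]
222 [-741   -3    3    1    0   -1    0   -2   -2   -3]
230 [-742 -748 -741 -737   -7    0   -4  -36    0   -2]
238 [-739 -748 -738 -736 -733 -745 -733 -743   -6   -3]
165 [ 7  8 -1  2  2  2  6  0  8 31 26 -1]
173 [ 5 -6  1  0 -4  5  1  4  0 31 -1  3]
181 [-1  1 -3  2  4  3  5 -2  1 -4 -1  5]
189 [15 -1 -1  0  1 11  7 15 49 99 -2  2]
197 [17 -2 -1 -3 -3 10 14 80 75 74 20 10]
205 [20  5 -1  5  9  3 12 17 38 14  2 -1]
213 [ 0  0  3  2 41 64 74 70 21  8  1  0]
221 [-1 -6 -2  9 67 72 70 71 71 72  1 -3]
229 [-3  2 -1  6 12 46 69 72 72 73  0  3]
237 [ 2 -2  0  6 10 11 21 10 11 -1  9  9]
245 [ 3  2 10 14 19 72 97  9  0  5  6 16]
253 [ 1 -4  0 -3 -2  9 15 10 -1  2 11 13]
```

Run:
```python
from h import *
H={}
for n in("top","scene"):
    c=cam(n);K,D,W=c;d=np.load(f"pics/{n}0.npy")
    v,u=np.mgrid[0:400:2,0:640:2];p=cv2.undistortPoints(np.stack([u.ravel(),v.ravel()],1).astype(float)[:,None],K,D)[:,0]
    dd=d[v.ravel(),u.ravel()];X=(W[:3,:3]@np.vstack([p[:,0]*dd,p[:,1]*dd,dd])).T+W[:3,3]
    X=X[dd>0]
    for x,y,z in X:
        if 150<x<800 and -600<y<600: H.setdefault((int(x//50)*50,int(y//50)*50),[]).append(z)
print("y:",list(range(550,-601,-50)))
for x in range(750,149,-50):
    print(x,*["%4d"%(np.percentile(H[(x,y)],97)) if (x,y) in H else "   ." for y in range(550,-601,-50)])
```

```text
y: [550, 500, 450, 400, 350, 300, 250, 200, 150, 100, 50, 0, -50, -100, -150, -200, -250, -300, -350, -400, -450, -500, -550, -600]
750  362    .  181  154   90   91   88  398  399  407  416  425  433  440  481  478  444  445  444  434    6   11    8    7
700  365  362  323  182  117   89   90   88  308  297   60   70  112   74  422  432  444  444  443  431    7   11   15   89
650  364  361  323  181   85   89   89   89   88  245  227   19   52    3    5  419  433  436  432  399    5   36   14   88
600  362  352  300  180    8   59   83   86   86   44  188  161   63   51   17   18   18    5    4    7    6   25    4    5
550  324  321  179  167    8    9    5    2    4   17   65  140  113  241  245  226  194   18    5   14  100  102   14   11
500  176  119  117  109    9    8    9    4    2   17   54   56  113  223  105    7   10   17    6   70   88   91   12   12
450  118  119  117   24   20    2   28    3    3   17    6   51   81   95   78   17    7   17    3   74   74   71   17   40
400    0  114  116    8    9    3    7    4    3   19    7    6    5    5    9    6    8   16   12   70   73   71   13   13
350 -732 -729 -731 -727   -5    1    5    5    2   14   16   17   17   14    6    8   15   16   13   94   78   14   15   14
300 -731 -725 -728 -733 -728 -730 -732 -725   -3    2    2    3    2   14   17   18   17    3    3    3    6    3    4   18
250 -728  547  558 -732 -737 -733 -732 -728 -734 -732 -735 -460   -1    0    3    3    2    3    3    6   10    3   22   13
200  333  578  589  582 -731 -734 -731 -729 -729 -731 -731 -733 -731 -732 -732   -9    0    1    2    2    8    2   25   25
150  314  586  585  572  625  627 -735 -731 -639    0   -2   -3   -3   -1   -3 -636 -733 -732 -731   -3    2    2    3   14
```

```bash
cat >> h.py <<'E'
def plan(o,pos,rpy,n):
    """way from pose o to target in n equal calls: shares per call (shift in tool axes, turn)"""
    M=T(o);d=M[:3,:3].T@(np.array(pos)-M[:3,3]);Rt=R.from_euler('xyz',rpy)
    rv=(R.from_matrix(M[:3,:3]).inv()*Rt).as_rotvec()
    print("shift/100",(d/100).round(3),"turn/(pi/4)",(rv/(np.pi/4)).round(3))
E
python3 - <<'E'
from h import *
o=bot.get_obs();Y=R.from_euler('z',0);plan(o,[478,275,200],[np.pi,0,-2.86],1)
E
```

```text
shift/100 [-3.541 -1.018  0.512] turn/(pi/4) [-0.002 -0.001 -0.806]
```

>>> step_arm(targets=[1,-0.45,-0.13,0,0,0,0,1,-0.9,-0.25,0,0,0,0])

```text
time: 0.35
tool_pos: [257.1, 437.7, 251.3]
tcp_rot: [-3.141, -0.0, 2.791]
contact_force: [0.4, 0.9, -0.0]
grip_width: 91.7
finger_force: 0.0
```

>>> step_arm(targets=[1,-0.45,-0.13,0,0,0,0,1,-0.9,-0.25,0,0,0,0])

```text
time: 0.6
tool_pos: [333.5, 382.8, 251.4]
tcp_rot: [-3.141, -0.0, 2.79]
contact_force: [-0.1, -0.9, -0.1]
grip_width: 92.4
finger_force: 0.0
```

>>> step_arm(targets=[1,-0.45,-0.13,0,0,0,0,1,-0.9,-0.25,0,0,0,0])

```text
time: 0.85
tool_pos: [409.5, 328.3, 251.4]
tcp_rot: [-3.141, -0.0, 2.79]
contact_force: [0.8, 0.3, -0.3]
grip_width: 91.9
finger_force: 0.0
```

>>> step_arm(targets=[1,-0.4,-0.13,0.25,0,0,-0.25,1,-0.84,-0.27,0.51,0,0,-0.5,1,-0.84,-0.27,0.51,0,0,-0.806,1,-0.84,-0.27,0.51,0,0,-0.806,1,-0.84,-0.27,0.51,0,0,-0.806])

```text
time: 1.48
tool_pos: [478.0, 274.9, 200.3]
tcp_rot: [-3.142, -0.001, -2.861]
contact_force: [0.3, -1.1, 0.6]
grip_width: 91.2
finger_force: 0.0
```

Run:
```python
from h import *
o=bot.get_obs();print(o["time"],o["tool_pos"],o["tcp_rot"],o["joint_positions"])
p,d=bot.capture("wrist");cv2.imwrite("pics/w1.png",p)
```

```text
1.475 [477.96624252 274.91600521 200.26835862] [-3.14154964e+00 -9.41584120e-04 -2.86143561e+00] [ 3.82933453e-01  4.35573669e-01  1.52869962e+00  5.82474915e-05
  1.17826039e+00 -1.46804225e+00]
```

View pics/w1.png

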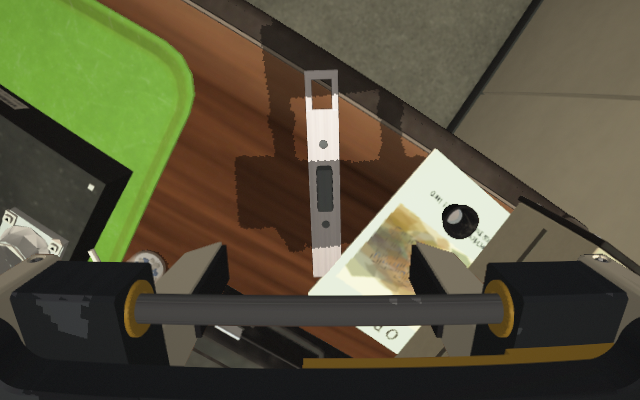

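The wrist view shows the bar running from the eye end at (321,70) to the plain end at (325,276). The eye is centred at (321,94) and the grip block at (324,188). The booklet lies beside the bar, not over it.

Run:
```python
from h import *
np.set_printoptions(precision=1,suppress=True)
o=bot.get_obs();c=cam("wrist",o)
e=plane(c,(321,70),5);q=plane(c,(325,276),5);g=plane(c,(324,188),27)
d=(q-e)[:2];y=np.arctan2(d[1],d[0]);print(e,q,g,np.linalg.norm(d),y)
o0=e[:2]+d/np.linalg.norm(d)*106;print("origin",o0)
plan(o,[o0[0],o0[1],33],[np.pi,0,y-np.pi],1)
plan(o,[g[0],g[1],33],[np.pi,0,y-np.pi],1)
```

```text
[380.4 249.8   5. ] [576.3 310.9   5. ] [478.4 280.8  27. ] 205.2591485719945 0.30231396593884174
origin [481.6 281.4]
shift/100 [-0.1  0.1  1.7] turn/(pi/4) [ 0. -0. -0.]
shift/100 [-0.   0.1  1.7] turn/(pi/4) [ 0. -0. -0.]
```

>>> step_arm(targets=[0.6,-0.04,0.05,0.5,0,0,-0.028,0.6,-0.04,0.05,1,0,0,-0.028,0.6,-0.04,0.05,1,0,0,-0.028])

```text
time: 1.9
tool_pos: [478.0, 280.3, 97.7]
tcp_rot: [-3.141, -0.008, -2.839]
contact_force: [-0.4, -0.1, -0.4]
grip_width: 66.6
finger_force: 0.0
```

>>> step_arm(targets=[0.6,0,0,0.3,0,0,0,0.6,0,0,0.55,0,0,0,0.6,0,0,0.66,0,0,0,0.6,0,0,0.66,0,0,0])

```text
time: 2.4
tool_pos: [481.0, 281.3, 35.7]
tcp_rot: [3.141, 0.001, -2.839]
contact_force: [-0.4, -0.3, 0.6]
grip_width: 55.1
finger_force: 0.0
```

>>> step_arm(targets=[0,0,0,0,0,0,0,0,0,0,0,0,0,0,0,0,0,0,0,0,0,0,0,0,0,0,0,0,0,0,0,0,0,0,0,0,0,0,0,0,0,0])

```text
time: 3.15
tool_pos: [480.5, 281.1, 34.9]
tcp_rot: [3.141, 0.0, -2.838]
contact_force: [0.6, 0.8, 1.1]
grip_width: 13.4
finger_force: 30.0
```

>>> step_arm(targets=[0,0,0,-0.3,0,0,0,0,0,0,-0.7,0,0,0,0,0,0,-1,0,0,0])

```text
time: 3.52
tool_pos: [480.5, 281.0, 135.8]
tcp_rot: [3.142, 0.0, -2.838]
contact_force: [0.7, 0.6, -2.7]
grip_width: 13.5
finger_force: 30.0
```

>>> step_arm(targets=[0,0.3,0,-0.5,0,0,0,0,0.8,0,-1,0,0,0,0,0.8,0,-1,0,0,0])

```text
time: 3.9
tool_pos: [403.0, 257.0, 237.5]
tcp_rot: [3.141, 0.004, -2.838]
contact_force: [0.8, 0.7, -1.6]
grip_width: 13.9
finger_force: 30.0
```

>>> step_arm(targets=[0,0,0,-0.3,0,0,0.2,0,0,0,-0.65,0,0,0.4,0,0,0,-0.65,0,0,0.6,0,0,0,-0.65,0,0,0.705,0,0,0,-0.65,0,0,0.705])

```text
time: 4.53
tool_pos: [404.3, 257.1, 298.6]
tcp_rot: [-3.14, -0.001, 2.892]
contact_force: [-0.5, -0.2, -1.8]
grip_width: 13.7
finger_force: 30.0
```

>>> step_arm(targets=[0,-0.12,-0.47,0,0,0,0,0,-0.24,-0.94,0,0,0,0])

```text
time: 4.78
tool_pos: [404.0, 159.3, 298.9]
tcp_rot: [-3.141, -0.001, 2.895]
contact_force: [1.2, -0.1, -1.3]
grip_width: 13.9
finger_force: 30.0
```

>>> step_arm(targets=[0,-0.12,-0.47,0,0,0,0,0,-0.24,-0.94,0,0,0,0])

```text
time: 5.03
tool_pos: [404.0, 61.6, 299.2]
tcp_rot: [-3.141, -0.001, 2.894]
contact_force: [-0.1, -1.3, -1.4]
grip_width: 13.7
finger_force: 30.0
```

>>> step_arm(targets=[0,-0.12,-0.47,0,0,0,0,0,-0.24,-0.94,0,0,0,0])

```text
time: 5.28
tool_pos: [403.9, -35.5, 299.2]
tcp_rot: [3.141, -0.001, 2.893]
contact_force: [1.4, 1.1, -1.5]
grip_width: 13.8
finger_force: 30.0
```

>>> step_arm(targets=[0,-0.12,-0.47,0,0,0,0,0,-0.24,-0.94,0,0,0,0])

```text
time: 5.52
tool_pos: [403.8, -132.6, 299.2]
tcp_rot: [3.141, -0.001, 2.893]
contact_force: [0.8, 0.5, -1.8]
grip_width: 14.3
finger_force: 30.0
```

>>> step_arm(targets=[0,-0.12,-0.47,0,0,0,0,0,-0.24,-0.94,0,0,0,0])

```text
time: 5.78
tool_pos: [403.7, -229.7, 299.0]
tcp_rot: [3.141, -0.001, 2.893]
contact_force: [-0.5, -0.1, -1.7]
grip_width: 13.4
finger_force: 30.0
```

>>> step_arm(targets=[0,-0.12,-0.47,0,0,0,0,0,-0.24,-0.94,0,0,0,0,0,-0.24,-0.94,0,0,0,0,0,-0.24,-0.94,0,0,0,0])

```text
time: 6.28
tool_pos: [403.7, -324.6, 298.8]
tcp_rot: [3.14, -0.002, 2.892]
contact_force: [0.7, 1.1, -2.8]
grip_width: 13.7
finger_force: 30.0
```

Run:
```python
from h import *
o=bot.get_obs();print(o["time"],o["tool_pos"],o["tcp_rot"],o["joint_positions"],o["grip_width"])
p,d=bot.capture("wrist");cv2.imwrite("pics/w2.png",p)
```

```text
6.275 [ 403.67708841 -324.55449194  298.80249797] [ 3.14005552e+00 -1.58110236e-03  2.89168928e+00] [-8.25457351e-01  2.97106891e-01  1.45733653e+00  4.36053176e-04
  1.38931228e+00 -2.14642825e+00] 13.749555912598307
```

View pics/w2.png

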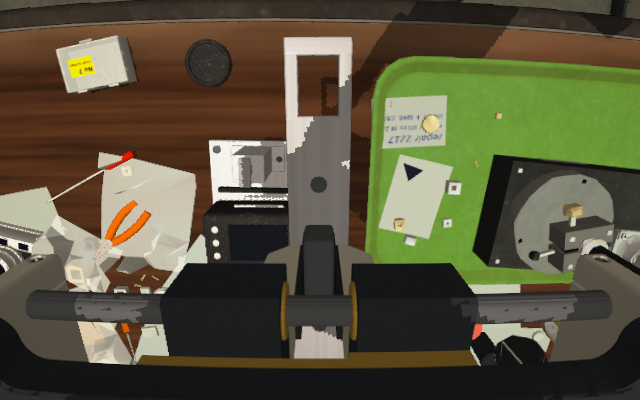

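Only the stud pedestal, at about (255,170), is visible; the gripper hides the saddle. I'll move forward and sideways so both pedestals show.

>>> step_arm(targets=[0,-0.5,0.15,0,0,0,0,0,-1,0.3,0,0,0,0,0,-1,0.3,0,0,0,0,0,-1,0.3,0,0,0,0])

```text
time: 6.82
tool_pos: [508.0, -319.5, 299.5]
tcp_rot: [3.141, -0.001, 2.893]
contact_force: [-0.1, 0.6, -2.0]
grip_width: 13.6
finger_force: 30.0
```

Run:
```python
from h import *
o=bot.get_obs();print(o["time"],o["tool_pos"],o["tcp_rot"],o["contact_force"])
np.save("pics/o3.npy",np.r_[o["tool_pos"],o["tcp_rot"]])
p,d=bot.capture("wrist");cv2.imwrite("pics/w3.png",p);np.save("pics/w3.npy",d)
a=p[0:300,60:360];cv2.imwrite("pics/w3c.png",cv2.resize(a,(600,600),interpolation=cv2.INTER_CUBIC))
```

```text
6.825 [ 508.04535241 -319.47026486  299.48831959] [ 3.14131166e+00 -1.12124022e-03  2.89319040e+00] [-0.11446708  0.63444562 -2.00975805]
```

View pics/w3c.png

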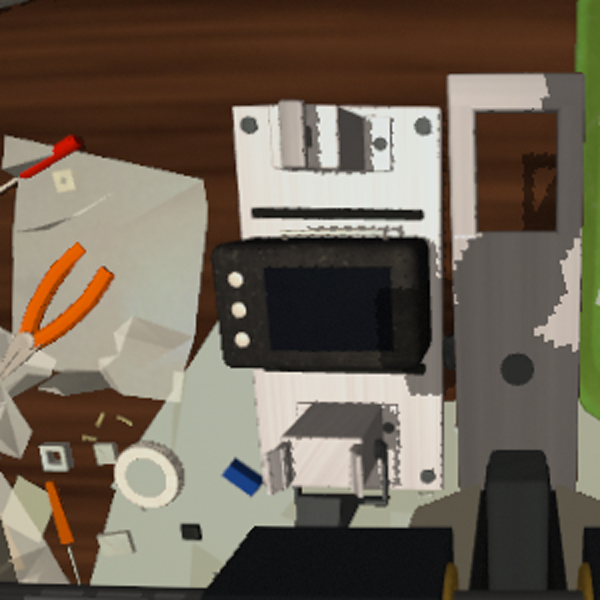

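The wrist crop (2x, offset 60,0) gives these points:
- Stud head centre at about (291,134).
- Plate corners at (234,107), (440,107), (443,490) and (263,492).
- Saddle cheeks near x 290 and 352, y 465.

The held bar's eye is at (474–556, 111–232).

Run:
```python
from h import *
v=np.load("pics/o3.npy");o={"tool_pos":v[:3],"tcp_rot":v[3:]};c=cam("wrist",o)
P=lambda x,y,z:plane(c,(60+x/2,y/2),z).round(1)
tl,tr,br,bl=[P(*q,12) for q in((234,107),(440,107),(443,490),(263,492))]
print(tl,tr,br,bl)
for a,b in((tl,bl),(tr,br)):print(np.linalg.norm(a-b),np.arctan2(*(b-a)[1::-1]))
for a,b in((tl,tr),(bl,br)):print(np.linalg.norm(a-b),np.arctan2(*(b-a)[1::-1])-np.pi/2)
print("ctr",(tl+tr+br+bl)/4)
print("holes",P(249,125,12),P(423,126,12),P(428,477,12))
print("head",P(291,134,95),P(278,101,95),P(278,168,95),P(304,101,95),P(304,168,95))
print("saddle",P(320,465,85))
s=v[:3];Tm=T(o)
# held bar eye in tool frame: underside z=+35 of TCP -> top of bar at TCP z-30
z=v[2]-30
f=lambda x,y:(Tm[:3,:3].T@(P(x,y,z)-s)).round(1)
print("bar eye corners tool",f(474,111),f(556,111),f(474,232),f(556,232),"end",f(447,75),f(582,75),"side",f(458,350),f(580,350))
d=np.load("pics/w3.npy")
K,D,W=c
def dp(x,y):
    u,w=60+x/2,y/2;oo,dd=ray(c,(u,w));return (oo+dd*np.median(d[int(w)-1:int(w)+2,int(u)-1:int(u)+2])).round(0)
print("depth: head",dp(290,130),dp(290,150),"sad",dp(320,470),"camtop",dp(330,310),"plate",dp(260,190),"bar",dp(515,300))
```

```text
[ 345.9 -444.2   12. ] [ 376.8 -330.4   12. ] [ 603.  -393.1   12. ] [ 575.4 -509.9   12. ]
238.71895609691325 -0.2788175253492878
234.7290565737442 -0.27039954246394504
117.92052408296023 -0.2651363932359714
120.01666550941995 -0.23204486537958235
ctr [ 475.275 -419.4     12.   ]
holes [ 357.6 -439.    12. ] [ 384.2 -342.6   12. ] [ 591.7 -400.1   12. ]
head [ 380.7 -393.8   95. ] [ 365.4 -395.    95. ] [ 393.4 -404.6   95. ] [ 368.6 -383.5   95. ] [ 396.6 -392.8   95. ]
saddle [ 542.5 -437.3   85. ]
bar eye corners tool [97.3 -9.3 30.1] [97.2  8.7 30.1] [71.1 -9.6 30.1] [71.2  9.1 30.1] end [104.8 -15.   30.1] [104.7  14.2  30.1] side [ 43.6 -13.9  30. ] [43.6 15.2 30. ]
depth: head [ 379. -394.   95.] [ 387. -396.   95.] sad [ 548. -442.   77.] camtop [ 465. -409.   72.] plate [ 394. -445.   12.] bar [ 454. -306.  270.]
```

>>> step_arm(targets=[0,0.17,-0.26,0,0,0,0,0,0.34,-0.52,0,0,0,0.027,0,0.34,-0.52,0,0,0,0.027,0,0.34,-0.52,0,0,0,0.027])

```text
time: 7.38
tool_pos: [462.0, -362.4, 300.3]
tcp_rot: [3.141, 0.001, 2.869]
contact_force: [0.7, -0.1, -1.3]
grip_width: 13.9
finger_force: 30.0
```

```bash
cat >> h.py <<'E'
YAW=-0.27;C,S=np.cos(YAW),np.sin(YAW)
ORG=557.3*np.array([C,S])-277.9*np.array([-S,C])
def cr(p):
    d=np.array(p[:2])-ORG;return np.array([d@[C,S],d@[-S,C],p[2]])
def status(rx=None,rz=None,th=0):
    """TCP & rim in cradle axes, tilt, force in cradle axes; optionally the shift (tool axes, shares) to put rim at rx,rz with tilt th deg"""
    o=bot.get_obs();M=T(o);p=cr(o["tool_pos"])
    Q=np.array([[C,S,0],[-S,C,0],[0,0,1]]);B=Q@M[:3,:3]@np.diag([-1,1,-1.])   # bar axes in cradle
    t=np.degrees(np.arcsin(B[2,0]));rim=p+B@[-97.2,-0.3,-34.9];end=p+B@[100.8,-.3,-34.9]
    print("t",o["time"],"tcp",p.round(1),"tilt",t.round(2),"yaw",np.arctan2(B[1,0],B[0,0]).round(4),"roll",B[2,1].round(4),"rim",rim.round(1),"end",end.round(1),"F",(Q@o["contact_force"]).round(1),"grip",o["grip_width"].round(1))
    if rx is not None:
        a=np.radians(th);Bt=np.array([[np.cos(a),0,-np.sin(a)],[0,1,0],[np.sin(a),0,np.cos(a)]])
        g=np.array([rx,0,rz])-Bt@[-97.2,-0.3,-34.9];
        Rt=Bt@np.diag([-1,1,-1.]);Rc=Q@M[:3,:3]
        print("shift",(Rc.T@(g-p)/100).round(3),"turn",(R.from_matrix(Rc.T@Rt).as_rotvec()/(np.pi/4)).round(3))
E
python3 -c "
from h import *
status(-108,145,35)"
```

```text
Traceback (most recent call last):
  File "h.py", line 37, in status
    print("t",o["time"],"tcp",p.round(1),"tilt",t.round(2),"yaw",np.arctan2(B[1,0],B[0,0]).round(4),"roll",B[2,1].round(4),"rim",rim.round(1),"end",end.round(1),"F",(Q@o["contact_force"]).round(1),"grip",o["grip_width"].round(1))
                                                                                                                                                                                                            ^^^^^^^^^^^^^^^^^^^^^
AttributeError: 'float' object has no attribute 'round'
```

```bash
sed -i 's/o\["grip_width"\].round(1)/round(o["grip_width"],1)/' h.py
python3 -c "
from h import *
status(-108,145,35)"
```

```text
t 7.375 tcp [-15.4  51.9 300.3] tilt 0.05 yaw -0.0023 roll 0.0001 rim [-112.6   51.8  265.3] end [ 85.4  51.4 265.4] F [ 0.7  0.1 -1.3] grip 13.9
shift [ 0.329 -0.517  0.709] turn [-0.001 -0.777 -0.003]
```

>>> step_arm(targets=[0,0.08,-0.13,0.15,0,-0.18,0,0,0.16,-0.26,0.35,0,-0.36,0,0,0.25,-0.39,0.53,0,-0.54,0,0,0.33,-0.515,0.71,0,-0.7,-0.002,0,0.33,-0.515,0.71,0,-0.777,-0.002,0,0.33,-0.515,0.71,0,-0.777,-0.002,0,0.33,-0.515,0.71,0,-0.777,-0.002])

```text
time: 8.25
tool_pos: [417.4, -403.3, 229.4]
tcp_rot: [-3.14, 0.61, 2.874]
contact_force: [0.3, -0.6, -1.7]
grip_width: 13.9
finger_force: 30.0
```

Run:
```python
from h import *
status(-107,112,35)
o=bot.get_obs();p,d=bot.capture("wrist");np.save("pics/o4.npy",np.r_[o["tool_pos"],o["tcp_rot"]])
a=p[0:300,170:470];cv2.imwrite("pics/w4c.png",cv2.resize(a,(600,600),interpolation=cv2.INTER_CUBIC))
```

```text
t 8.25 tcp [-47.4   0.5 229.4] tilt 34.96 yaw 0.0019 roll -0.0014 rim [-107.1    0.   145.1] end [ 55.2   0.4 258.6] F [ 0.5 -0.5 -1.7] grip 13.9
shift [ 0.189 -0.002  0.271] turn [-0.001 -0.001  0.002]
```

View pics/w4c.png

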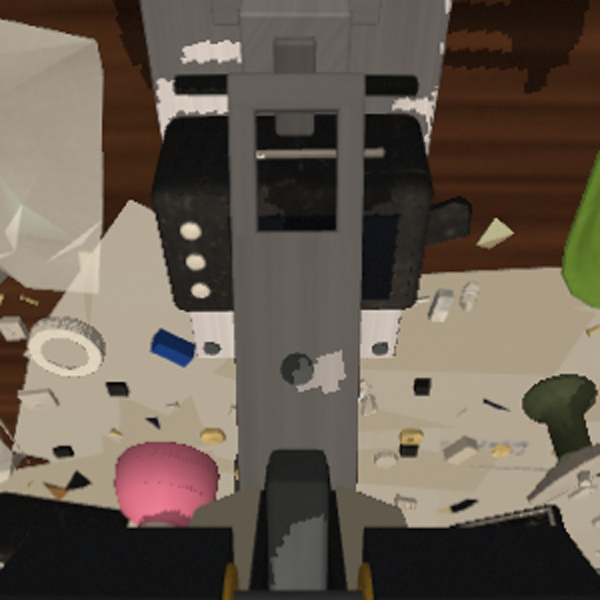

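The eye and stud head are aligned sideways: the head spans crop x 275–315 and the bar 230–362. I'll check the head's +x tip at (295,137) and its near tip at (295,37).

Run:
```python
from h import *
v=np.load("pics/o4.npy");o={"tool_pos":v[:3],"tcp_rot":v[3:]};c=cam("wrist",o)
f=lambda x,y,z:cr(plane(c,(170+x/2,y/2),z)).round(1)
print("far tip",f(295,137,95),"near",f(295,37,95),f(295,37,90),f(295,37,100))
print("cam back top front edge",f(296,217,72),"handle")
print("saddle-end plate corners",f(193,357,12),f(398,357,12))
```

```text
far tip [-70.4  -0.1  95. ] near [-1.017e+02 -1.000e-01  9.500e+01] [-99.5  -0.1  90. ] [-104.   -0.  100.]
cam back top front edge [-22.1   0.2  72. ] handle
saddle-end plate corners [127.5 -62.2  12. ] [127.3  61.7  12. ]
```

>>> step_arm(targets=[0,0.1,0,0.14,0,0,0,0,0.19,0,0.27,0,0,0,0,0.25,0,0.37,0,0,0,0,0.3,0,0.43,0,0,0,0,0.33,0,0.47,0,0,0,0,0.354,0,0.505,0,0,0,0,0.354,0,0.505,0,0,0,0,0.354,0,0.505,0,0,0])

```text
time: 9.3
tool_pos: [417.2, -403.6, 168.0]
tcp_rot: [-3.141, 0.609, 2.871]
contact_force: [0.9, -0.2, -1.3]
grip_width: 13.5
finger_force: 30.0
```

Run:
```python
from h import *
status(-93,83.2,35)
```

```text
t 9.3 tcp [-47.5   0.2 168. ] tilt 34.91 yaw -0.0003 roll -0.0006 rim [-1.073e+02 -1.000e-01  8.380e+01] end [ 55.1  -0.2 197.1] F [ 0.9  0.1 -1.3] grip 13.5
shift [-0.113  0.001  0.085] turn [-0.001 -0.002 -0.   ]
```

>>> step_arm(targets=[0,-0.04,0,0.035,0,0,0,0,-0.075,0,0.06,0,0,0,0,-0.113,0,0.085,0,0,0,0,-0.113,0,0.085,0,0,0])

```text
time: 9.8
tool_pos: [431.2, -407.2, 167.2]
tcp_rot: [-3.141, 0.609, 2.872]
contact_force: [-0.1, 0.6, -2.3]
grip_width: 13.6
finger_force: 30.0
```

Run:
```python
from h import *
status(-89,82.5,35)
```

```text
t 9.8 tcp [-33.1   0.4 167.2] tilt 34.9 yaw 0.0 roll -0.0003 rim [-92.9   0.1  83. ] end [6.950e+01 1.000e-01 1.963e+02] F [-0.3  0.6 -2.3] grip 13.6
shift [-0.028 -0.001  0.025] turn [-0.    -0.002  0.   ]
```

>>> step_arm(targets=[0,-0.014,0,0.012,0,0,0,0,-0.028,0,0.022,0,0,0,0,-0.028,0,0.022,0,0,0,0,-0.028,0,0.022,0,0,0])

```text
time: 10.3
tool_pos: [434.1, -408.1, 166.9]
tcp_rot: [-3.142, 0.609, 2.871]
contact_force: [-1.4, 0.1, -2.3]
grip_width: 14.1
finger_force: 30.0
```

Run:
```python
from h import *
status(-90,79.5,20)
```

```text
t 10.3 tcp [-30.1   0.4 166.9] tilt 34.87 yaw -0.0007 roll -0.0 rim [-89.9   0.1  82.7] end [ 72.6   0.  195.9] F [-1.4 -0.2 -2.3] grip 14.1
shift [-0.038 -0.001  0.286] turn [-0.     0.331 -0.001]
```

>>> step_arm(targets=[0,-0.011,0,0.095,0,0.11,0,0,-0.022,0,0.19,0,0.22,0,0,-0.033,0,0.284,0,0.331,0,0,-0.033,0,0.284,0,0.331,0,0,-0.033,0,0.284,0,0.331,0])

```text
time: 10.92
tool_pos: [452.3, -412.9, 145.4]
tcp_rot: [3.141, 0.35, 2.871]
contact_force: [-0.5, -0.9, -2.0]
grip_width: 13.8
finger_force: 30.0
```

Run:
```python
from h import *
status(-90,77.2,8)
```

```text
t 10.925 tcp [-11.2   0.6 145.4] tilt 20.07 yaw -0.0009 roll 0.0007 rim [-90.6   0.4  79.3] end [ 95.4   0.2 147.3] F [-0.3 -1.  -2. ] grip 13.8
shift [-0.049 -0.003  0.233] turn [ 0.001  0.268 -0.001]
```

>>> step_arm(targets=[0,-0.015,0,0.08,0,0.09,0,0,-0.032,0,0.155,0,0.18,0,0,-0.049,-0.003,0.233,0,0.268,0,0,-0.049,-0.003,0.233,0,0.268,0,0,-0.049,-0.003,0.233,0,0.268,0])

```text
time: 11.55
tool_pos: [464.1, -416.7, 125.4]
tcp_rot: [3.141, 0.14, 2.87]
contact_force: [-0.1, -0.8, -2.3]
grip_width: 13.9
finger_force: 30.0
```

Run:
```python
from h import *
status(-89.5,76.3,4)
```

```text
t 11.55 tcp [1.100e+00 1.000e-01 1.254e+02] tilt 8.03 yaw -0.0013 roll 0.0007 rim [-90.3  -0.1  77.3] end [105.8  -0.3 105. ] F [ 0.1 -0.8 -2.3] grip 13.9
shift [-0.028  0.002  0.08 ] turn [ 0.001  0.09  -0.002]
```

>>> step_arm(targets=[0,-0.015,0,0.002,0,0,0,0,-0.025,0,0.003,0,0,0,0,-0.025,0,0.003,0,0,0,0,-0.025,0,0.003,0,0,0])

```text
time: 12.05
tool_pos: [464.8, -416.7, 124.6]
tcp_rot: [3.14, 0.135, 2.871]
contact_force: [-7.5, 2.1, -3.0]
grip_width: 13.7
finger_force: 30.0
```

Run:
```python
from h import *
status(-88,76.3,4)
```

```text
t 12.05 tcp [  1.9   0.3 124.6] tilt 7.71 yaw -0.0009 roll 0.0016 rim [-89.8   0.1  77. ] end [ 1.064e+02 -1.000e-01  1.036e+02] F [-7.8  0.1 -3. ] grip 13.7
shift [-0.037  0.     0.073] turn [ 0.002  0.082 -0.001]
```

>>> step_arm(targets=[0,-0.01,0,0.035,0,0.037,0,0,-0.02,0,0.07,0,0.074,0,0,-0.032,0,0.105,0,0.112,0,0,-0.032,0,0.105,0,0.112,0])

```text
time: 12.55
tool_pos: [468.7, -417.8, 114.9]
tcp_rot: [3.14, 0.044, 2.871]
contact_force: [-10.6, 2.1, 0.8]
grip_width: 13.7
finger_force: 30.0
```

Run:
```python
from h import *
status()
```

```text
t 12.55 tcp [  5.9   0.2 114.9] tilt 2.54 yaw -0.0004 roll 0.0018 rim [-89.7   0.   75.7] end [ 1.081e+02 -1.000e-01  8.450e+01] F [-10.8  -0.8   0.8] grip 13.7
```

>>> step_arm(targets=[0,-0.006,0,0.03,0,0.026,0,0,-0.012,0,0.06,0,0.052,0,0,-0.018,0,0.095,0,0.078,0,0,-0.018,0,0.095,0,0.078,0])

```text
time: 13.05
tool_pos: [471.5, -418.8, 109.8]
tcp_rot: [-3.142, -0.013, 2.871]
contact_force: [-15.2, 9.6, 23.8]
grip_width: 13.6
finger_force: 30.0
```

Run:
```python
from h import *
status()
```

```text
t 13.05 tcp [  8.9   0.  109.8] tilt -0.76 yaw -0.0005 roll -0.0 rim [-88.8  -0.2  76.2] end [109.2  -0.3  73.6] F [-17.2   5.2  23.8] grip 13.6
```

Run:
```python
from h import *
p,d=bot.capture("wrist");s,_=bot.capture("scene");t,_=bot.capture("top")
a=cv2.resize(p[0:300,170:470],(400,400));b=cv2.resize(s[225:305,400:480],(400,400),interpolation=cv2.INTER_CUBIC)
cv2.imwrite("pics/w5.png",np.hstack([a,b]))
```

```text
(no output)
```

View pics/w5.png

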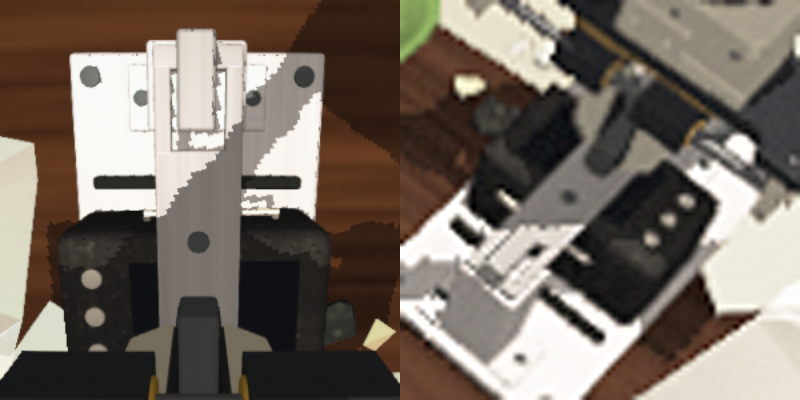

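The eye is under the stud head and the camera back is undisturbed. I'll press a little further, then test by relaxing.

>>> step_arm(targets=[0,0,0,0.02,0,0.01,0,0,0,0,0.03,0,0.02,0,0,0,0,0.03,0,0.02,0])

```text
time: 13.58
tool_pos: [472.6, -419.1, 109.1]
tcp_rot: [-3.14, -0.025, 2.871]
contact_force: [-14.8, 10.8, 33.0]
grip_width: 13.7
finger_force: 30.0
```

Run:
```python
from h import *
status();print(bot.get_obs()["moment"])
```

```text
t 13.575 tcp [  9.9   0.  109.1] tilt -1.45 yaw -0.0007 roll -0.0012 rim [-88.1  -0.3  76.6] end [109.8  -0.4  71.6] F [-17.1   6.5  33. ] grip 13.7
[ 2.03462062  2.56794985 -0.00410934]
```

>>> step_arm(targets=[0,0,0,-0.03,0,-0.02,0,0,0.01,0,-0.07,0,-0.025,0,0,0.01,0,-0.07,0,-0.025,0])

```text
time: 13.95
tool_pos: [472.1, -419.1, 110.4]
tcp_rot: [3.141, -0.007, 2.87]
contact_force: [-5.3, 0.7, -0.8]
grip_width: 13.9
finger_force: 30.0
```

Run:
```python
from h import *
status();print(bot.get_obs()["moment"])
```

```text
t 13.95 tcp [ 9.500e+00 -1.000e-01  1.104e+02] tilt -0.4 yaw -0.0012 roll 0.0002 rim [-88.   -0.3  76.2] end [110.   -0.5  74.8] F [-5.3 -0.7 -0.8] grip 13.9
[ 0.24782073  0.88793576 -0.0124724 ]
```

>>> step_arm(targets=[0,0,0,-0.03,0,-0.03,0,0,0,0,-0.06,0,-0.06,0,0,0,0,-0.06,0,-0.06,0])

```text
time: 14.32
tool_pos: [472.4, -418.7, 115.4]
tcp_rot: [3.141, 0.039, 2.871]
contact_force: [-2.7, 1.6, -7.6]
grip_width: 13.6
finger_force: 30.0
```

Run:
```python
from h import *
status();print(bot.get_obs()["moment"])
```

```text
t 14.325 tcp [  9.6   0.3 115.4] tilt 2.25 yaw -0.001 roll 0.001 rim [-86.1   0.2  76.7] end [111.7  -0.   84.5] F [-3.   0.9 -7.6] grip 13.6
[ 0.2703647   0.90401446 -0.0065934 ]
```

>>> step_arm(targets=[0,0,0,0.03,0,0.03,0,0,0,0,0.075,0,0.06,0,0,0,0,0.09,0,0.065,0,0,0,0,0.09,0,0.065,0])

```text
time: 14.82
tool_pos: [473.2, -419.9, 109.1]
tcp_rot: [-3.14, -0.011, 2.871]
contact_force: [-9.5, 3.3, 8.1]
grip_width: 13.4
finger_force: 30.0
```

Run:
```python
from h import *
status();print(bot.get_obs()["moment"])
```

```text
t 14.825 tcp [ 10.8  -0.6 109.1] tilt -0.62 yaw -0.0004 roll -0.002 rim [-86.8  -1.   75.3] end [111.2  -1.   73.1] F [-10.1   0.6   8.1] grip 13.4
[0.57986929 1.33801165 0.00774615]
```

>>> step_arm(targets=[0.5,0,0,0,0,0,0,0.5,0,0,0,0,0,0,0.5,0,0,0,0,0,0,0.5,0,0,-0.05,0,0,0,0.5,0,0,-0.4,0,0,0,0.5,0,0,-1,0,0,0,0.5,0,0,-1,0,0,0])

```text
time: 15.7
tool_pos: [476.1, -421.5, 213.2]
tcp_rot: [-3.135, -0.001, 2.871]
contact_force: [0.2, 0.0, -0.0]
grip_width: 45.9
finger_force: 0.0
```

>>> step_arm(targets=[0.5,0,0.3,-0.5,0,0,0,0.5,-0.3,0.8,-0.8,0,0,0,0.5,-0.3,0.8,-0.8,0,0,0,0.5,-0.3,0.8,-0.8,0,0,0])

```text
time: 16.2
tool_pos: [525.1, -350.5, 285.7]
tcp_rot: [3.142, -0.012, 2.872]
contact_force: [0.1, 0.3, -0.6]
grip_width: 46.0
finger_force: 0.0
```

Run:
```python
from h import *
o=bot.get_obs();np.save("pics/o6.npy",np.r_[o["tool_pos"],o["tcp_rot"]])
p,d=bot.capture("wrist");t,_=bot.capture("top");print(o["tool_pos"],o["time"])
cv2.imwrite("pics/w6.png",p)
a=cv2.resize(p[0:300,60:360],(600,600),interpolation=cv2.INTER_CUBIC)
cv2.imwrite("pics/w6c.png",a)
```

```text
[ 525.07123414 -350.50513341  285.70232856] 16.2
```

View pics/w6c.png

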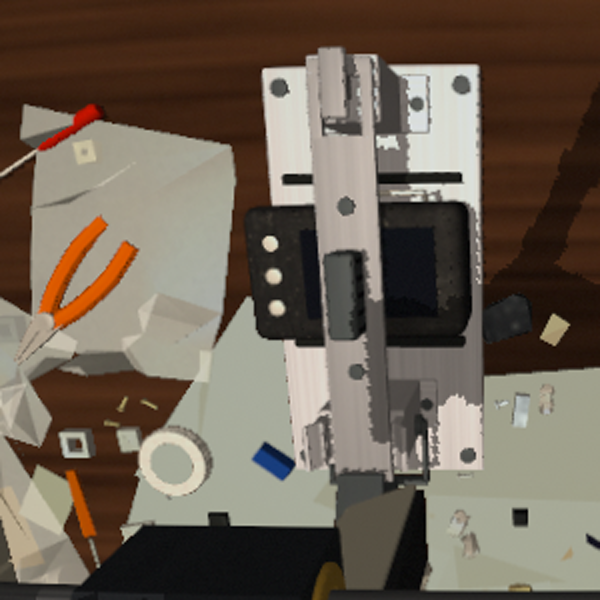

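Run:
```python
from h import *
v=np.load("pics/o6.npy");o={"tool_pos":v[:3],"tcp_rot":v[3:]};c=cam("wrist",o)
f=lambda x,y,z:cr(plane(c,(60+x/2,y/2),z)).round(1)
print("plain visible end",f(360,478,81),f(395,482,81),"eye end",f(365,55,81),"grip top",f(345,295,103))
print("catch expected px nose",(pix(c,np.r_[ORG+101*np.array([C,S]),84.5])[0]-[60,0])*2)
p=cv2.imread("pics/w6.png");t,d=None,None
a=p[190:260,200:280];cv2.imwrite("pics/w6d.png",cv2.resize(a,(640,560),interpolation=cv2.INTER_CUBIC))
```

```text
plain visible end [105.3  -1.8  81. ] [107.5  16.5  81. ] eye end [-98.9  12.2  81. ] grip top [  6.4   2.3 103. ]
catch expected px nose [361.54261889 472.95567594]
```

View pics/w6d.png

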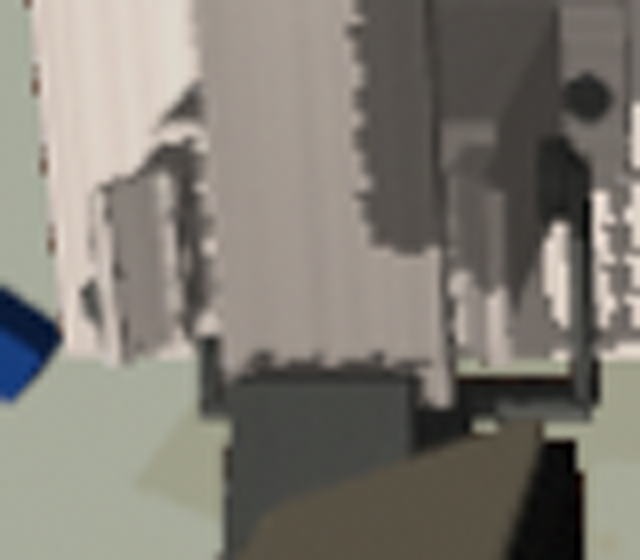

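The picture shows the catch nose where a shut catch should be (crop row about 375, predicted 372). It lies over the bar, whose right corner shows past it at (435,400). The bar end is about 22 mm past the seat.

```bash
python3 -c "
from plant import bot
print(bot.close_job())"
```

```text
the job is handed in; nothing more can be done
None
```

I handed the job in at about 16 s with the retaining bar fastened: eye round the stud neck under its head, plain end under the shut catch, camera back in place by eye; `close_job()` returned no verdict.

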